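# Hang the welding horn on the free hook of the turret rack

## Robot

A 6-joint arm with a two-finger parallel gripper is mounted at the origin on the work surface. World frame = base frame: x ahead of the robot, y to its left, z up, the work surface at z = 0. Lengths are in mm, angles in rad, forces in N, time in s.
With the tool pointing down it reaches from about 300 to 775 mm from the base axis. Payload 14.6 kg.
Tool frame: the origin (TCP) lies on the centre line of the jaws, within the pads' length; the fingertips stand 19 mm ahead of it and the grasp point (between the pads) is the TCP (bot.tip_reach is the distance from the TCP to the fingertips, in mm); y points along the fingers, x is the direction in which the jaws open and shut, and the axes are right-handed (so a half turn about y gives the same grasp; the last joint's range is limited). The gripper opens to 85 mm and grips with 20 to 120 N. Pads are 22 mm wide; open, the fingers measure 114 mm over their backs; the gripper's body (76 mm by 85 mm) begins 54 mm behind the grasp point. The pads swing forward as they close: fully open they stand 13 mm farther back than shut.
Start: joints at [1.11, 0.3, 1.521, -0, 1.321, -0.067], TCP at [211.032, 507.893, 250.281] pointing down, gripper open.
Joint ranges: [-3.03, 3.03], [-0.79, 2.21], [0.23, 2.52], [-1.04, 4.18], [0, 3.07], [-2.55, 2.55]. Speed limits (rad/s): [2.22, 2.22, 2.57, 3.14, 3.14, 3.14].

## Interface

Orientations are given as a unit quaternion [w, x, y, z].
In Python, from rig import bot gives the robot as it stands. Calls block until the motion is done:
- bot.move_to(position, orientation): joint-space move of the TCP to a pose.
- bot.servo_line(position, attitude=None, speed=150, until_force=None): straight line of the TCP; attitude=None keeps the orientation; speed is the mean speed in mm/s. With until_force (N) it stops when the force on the tool has changed by that much, and returns True; else False.
- bot.move_joints(angles): joint-space move.
- bot.move_gripper(opening, grip_force=None): finger opening in mm; grip_force is the grip in N (None keeps the last); returns when the fingers have stopped.
- bot.dwell(seconds).
- bot.ik(position, orientation): joint angles nearest the present ones, or None.
- bot.read_state(): the state.
- bot.read_camera(name): name is "scene" or "top" or "wrist"; returns a dict with "image" (420x560x3 uint8, blue, green, red), "depth" (420x560 float32, mm along the optical axis (not along the pixel's ray), 0 where there is no reading), "fovy" (degrees; the focal length in pixels is half the picture's height over the tangent of half this angle, whatever the lens; pixels are square), "cx", "cy" (the principal point, pixels), "k1" (the pictures are not rectified: a ray, as slopes to the right and down, at radius r is drawn at 1 + k1 r^2 times it, then the intrinsics apply), "eye" and "attitude" of the camera in the world; the wrist camera has in their place "mount" (4x4, takes a point from camera to tool coordinates, whose origin is the TCP and whose axes are the tool frame's). Camera axes: x right, y down, z forward; pixel columns grow to the right and rows downward; lengths in mm; the calibration is good to about 2 mm. A picture is of the moment at which its call begins: read the wrist's pose just before it.
A pose or a line that the arm cannot do raises bot.MotionError and nothing moves.
- bot.finish_job(): hands the job in, once; it reports no verdict.
The state is a dict: "clock": time; "joint_positions": joint angles; "qvel": joint speeds; "effort": joint torques, N m; "ee_pos": TCP position; "tool_rot": TCP orientation; "ft_force": force on the tool from outside, world axes, zero at the start; "moment": the same for the moment, N m; "grip_width": finger opening in mm.
Only numpy, scipy, OpenCV 4.12 (cv2) and the standard library are available. Lean on these libraries where they do the work, as an engineer would, in place of code of your own. Each camera call takes 0.05 s, during which the arm holds its last target. There are 200 camera calls.

## Task

Put the welding horn that stands in the steel cradle away on the turret rack. First turn the rack by its black crank peg until its one empty hook stands over the pointer tongue of its base; then lift the horn out of the cradle, stand it upright on the open bench and let go (the cradle leaves room for fingers only on the flat faces of its eye, the hook only at the eye's two edges), take it again by the edges, and hang it by its eye on the empty hook, left at the pointer and hanging free. Set it down and hang it gently, and do not shift or tip the other things on the bench.

Things in the scene. Friction and masses are not known exactly. Their poses are not given: they have to be found in the camera images.
- carousel: fixed rack base: steel disc 180 mm across, 12 mm high; origin on the bench at the turret axis. Its -x is the loading side, marked by a steel pointer tongue (16 mm wide, reaching 136 mm from the axis). A rear guard rail (8 mm bar, top 176 mm high, radius 118 mm, posts at -80, 0, 80 degrees) goes round its +x side, 80 degrees either way: hooks behind it cannot be loaded
- turret: grey five-sided head, origin on its vertical axis at bench level; turns without end stops (friction 0.15 N m) and stays where left. Head 143 to 187 mm high, flat faces 62 mm from the axis (corners 77). Five hooks, one per face; four carry horns fixed to them (reaching 100 mm from the axis, 59 to 179 mm high); the empty one points along the turret's -x. Below: a 60 mm thick column
- hook_seat (a point): on the empty hook, top of its bar where the eye's top bar should rest: 80 mm from the axis, 169 mm high; axes as the turret's (-x outwards). The hook: level round bar 8 mm thick from the face to 94 mm from the axis, then an upturned lip 8 mm thick, top 181 mm high, outermost 98 mm from the axis. Only 13 mm is free between a plate hung at the seat and the face
- hook_tip (a point): top of the upturned lip of the empty hook, 94 mm from the axis
- pointer (a point): on the base above the pointer tongue, 94 mm from the axis, 12 mm high: the empty hook's lip belongs straight above this point
- peg_top (a point): top end (237 mm high) of the black crank peg, an upright round post 14 mm across and 50 mm high on the turret head, 52 mm from the axis, exactly opposite the empty hook
- cradle: fixed U-shaped cradle of sheet steel, origin under the middle of its floor on the bench, 120 mm long along its x (both ends open), 66 mm wide along y, inside width 62 mm, floor 4 mm thick, side walls 122 mm high
- horn: the loose welding horn: aluminium, 0.2 to 0.4 kg, 120 mm high; origin at the centre of its flat underside, z up. Foot 40 mm across, 34 mm high, then 28 mm across. On top a steel eye plate 44 mm wide (its y), 10 mm thick (its x), from 66 to 120 mm high, with a window through it along x, 28 mm wide, from 76 to 110 mm high. In the cradle its x lies along the cradle's x within 6 degrees
- eye (a point): on the horn, middle of the underside of the eye's top bar, 110 mm above the underside; axes as the horn's
- blank: bystander: plain aluminium horn without an eye, 40 mm across, 74 mm high; origin under its centre
- jar: bystander: jar 52 mm across, 75 mm high; origin under its centre
- carton: bystander: small standing carton 50 x 44 mm, 110 mm high; origin under its centre
- tape: bystander: yellow tape ring lying flat, 72 mm across, 22 mm high; origin under its centre
- gaugebox: bystander: flat black case 85 mm (x) by 50 mm (y), 24 mm high; origin under its centre
- driver: bystander: screwdriver 170 mm long lying along its x (handle to -x), 26 mm high; origin under its middle
- spray: bystander: bottle 56 mm across, 145 mm high; origin under its centre
Not all that is in view belongs to the job. What is shaped like the horn but blue is not meant. There is more than one size of the cradle; the one meant has the size given above.

How it is judged (in metres and radians):
On the way, in this order (a step that is already met when the one before it is completed fails the run):
1. the turret has been turned until its empty hook stands over the pointer (within 15 mm), the horn still in its cradle (horizontal distance between hook_tip and pointer below 0.015 m and horizontal distance between horn and cradle below 0.06 m), for 0.2 s.
2. the horn stands upright on the open bench, clear of the cradle, and has been let go (height (world z) of horn below 0.003 m and angle between horn's own z axis and vertical below 0.1 rad and horizontal distance between horn and cradle above 0.055 m and linear speed of horn below 0.02 m/s and contact force between the fingers and horn below 0.1 N), for 0.2 s.
At the end, for the whole second after the job is handed in: the horn hangs at rest by its eye on the empty hook: underside of the eye's top bar on the seat within 15 mm along the hook, 10 mm sideways and 6 mm in height, horn within 0.2 rad of upright, released, and the hook within 15 mm of the pointer seen from above (horizontal distance between hook_tip and pointer below 0.015 m and x of eye in the frame of hook_seat between -0.015 and 0.015 m and y of eye in the frame of hook_seat between -0.01 and 0.01 m and z of eye in the frame of hook_seat between -0.006 and 0.006 m and angle between horn's own z axis and vertical below 0.2 rad and linear speed of horn below 0.02 m/s and angular speed of horn below 0.3 rad/s and contact force between the fingers and horn below 0.1 N); the robot touches nothing.
It fails at once if a bystander is shifted by more than 30 mm or tipped over (distance of any of blank, jar, carton, tape, gaugebox, driver, spray from where it was at the start of the episode above 0.03 m or angle between any of blank, jar, carton, tape, gaugebox, spray's own z axis and vertical above 0.5 rad).
It fails at once if the horn is tipped over (angle between horn's own z axis and vertical above 0.8 rad).
It fails at once if the horn is dropped (moving faster than 0.4 m/s while not held) (linear speed of horn above 0.4 m/s and contact force between the fingers and horn below 0.1 N).
It fails at once if the horn is banged against the turret rack (over 60 N) (contact force between horn and turret above 60 N).
It also fails if it takes over 72 s, if anything falls off the work surface, if the arm or the gripper's body presses on something with over 40 N, if the wrist force passes 120 N, or if a joint passes its speed limit or range.

## Working session

There is one attempt and no reset: what is moved stays moved. The work goes in short steps, each a Python script; the robot and the scene stay as the last script left them, time stands still between calls to the robot, and variables do not carry over. Pictures are saved under pics/ and viewed, about 8 in all and at most 12, crops included, and the job is handed in when it is done.

```bash
mkdir -p pics; ls
cat > h.py <<'E'
import numpy as np, cv2, pickle
from scipy.spatial.transform import Rotation as R
from rig import bot
def rot(q): return R.from_quat([q[1],q[2],q[3],q[0]])
def quat(r):
    x=r.as_quat(); return [x[3],x[0],x[1],x[2]]
def shot(name):
    s=bot.read_state(); c=bot.read_camera(name)
    if 'mount' in c:
        T=np.eye(4); T[:3,:3]=rot(s['tool_rot']).as_matrix(); T[:3,3]=s['ee_pos']; T=T@np.array(c['mount'])
    else:
        T=np.eye(4); a=np.array(c['attitude']); T[:3,:3]=a if a.shape==(3,3) else rot(a).as_matrix(); T[:3,3]=c['eye']
    c['T']=T; return c
def ray(c,u,v):
    f=210/np.tan(np.radians(c['fovy'])/2)
    d=np.array([(u-c['cx'])/f,(v-c['cy'])/f]); p=d.copy()
    for _ in range(20): p=d/(1+c['k1']*(p@p))
    return np.array([p[0],p[1],1.])
def pix(c,u,v,z=None):
    """world point of pixel by depth, or on height z"""
    r=ray(c,u,v); T=c['T']
    if z is None: k=c['depth'][int(v),int(u)]
    else:
        w=T[:3,:3]@r; k=(z-T[2,3])/w[2]
    return T[:3,:3]@(r*k)+T[:3,3]
def cloud(c):
    f=210/np.tan(np.radians(c['fovy'])/2)
    v,u=np.mgrid[:420,:560]; d=np.stack([(u-c['cx'])/f,(v-c['cy'])/f],-1); p=d.copy()
    for _ in range(20): p=d/(1+c['k1']*(p**2).sum(-1,keepdims=True))
    P=np.concatenate([p,np.ones(p.shape[:2]+(1,))],-1)*c['depth'][...,None]
    return P@c['T'][:3,:3].T+c['T'][:3,3]
def tool(yaw,pitch=0):
    """tool down, jaw (x) axis at world angle yaw"""
    x=np.array([np.cos(yaw),np.sin(yaw),0]); y=np.array([0,0,-1.]); return R.from_matrix(np.c_[x,y,np.cross(x,y)])
E
python3 - <<'E'
from h import *
s=bot.read_state(); print(s['clock'],s['ee_pos'],s['tool_rot'],rot(s['tool_rot']).as_matrix().round(2).tolist())
im=[]
for n in('scene','top'):
    c=shot(n); pickle.dump(c,open(n+'.pkl','wb')); cv2.imwrite('pics/%s0.png'%n,c['image']); print(n,c['T'].round(3).tolist(),c['fovy'],c['cx'],c['cy'],c['k1'])
E
```

```text
pics
0.0 [210.93605561 507.70112078 249.68973317] [-0.58792479  0.58837001  0.39216607 -0.39290069] [[0.38, -0.0, -0.92], [0.92, -0.0, 0.38], [-0.0, -1.0, 0.0]]
scene [[-0.368, 0.507, -0.78, 1529.394], [0.93, 0.192, -0.314, 379.843], [-0.009, -0.84, -0.542, 835.949], [0.0, 0.0, 0.0, 1.0]] 49.57983786281625 276.65143456488136 204.4823186509437 -0.026049685232315746
top [[-0.005, -0.997, 0.076, 409.168], [-1.0, 0.005, -0.004, 2.55], [0.003, -0.076, -0.997, 1491.073], [0.0, 0.0, 0.0, 1.0]] 47.396648694596166 281.3640201981463 217.6795343305895 -0.12029709859158025
```

View pics/scene0.png

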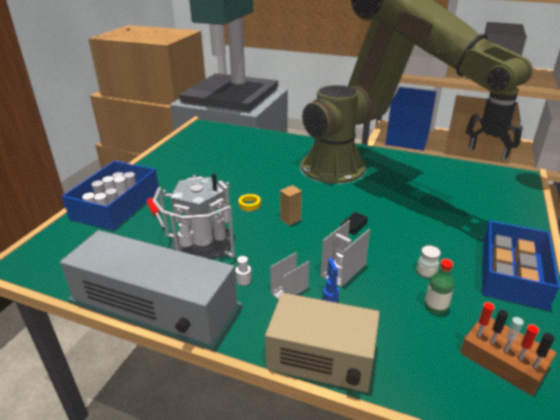

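View pics/top0.png

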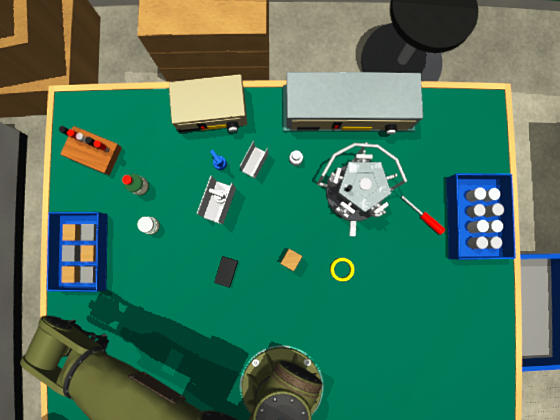

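The scene view shows the rack at (200,215), a cradle with a horn at (345,250), and a smaller empty cradle at (290,275) with the blue decoy at (332,283). In the top view, cradle candidates are (214,198), the larger one with the horn inside, and (254,160), smaller and empty. The decoy is at (218,158). The pointer tongue is at (352,228) and the peg at (348,184). I'll confirm with enlarged crops.

Run:
```python
from h import *
c=pickle.load(open('top.pkl','rb')); I=c['image']
a=cv2.resize(I[135:235,185:285],(400,400),interpolation=cv2.INTER_CUBIC)
b=cv2.resize(I[138:238,315:415],(400,400),interpolation=cv2.INTER_CUBIC)
cv2.imwrite('pics/crop1.png',np.hstack([a,b]))
P=cloud(c)
def comp(u0,u1,v0,v1,z0,z1):
    q=P[v0:v1,u0:u1].reshape(-1,3); q=q[(q[:,2]>z0)&(q[:,2]<z1)]; return q
w=comp(190,243,168,230,112,130)
print('cradle tops',w.min(0),w.max(0),len(w), cv2.minAreaRect(w[:,:2].astype(np.float32)))
w=comp(237,275,135,185,30,130); print('small',w[:,2].max(),cv2.minAreaRect(w[:,:2].astype(np.float32)))
for n,u,v in[('peg',348,184),('tongue end',352,234),('headcentre',366,184)]: print(n,pix(c,u,v),c['depth'][v,u])
s=pickle.load(open('scene.pkl','rb'))
for n,u,v in[('peg',214,178)]: print(n,pix(s,u,v))
```

```text
cradle tops [505.57317594 142.27888211 112.46265526] [639.71333046 240.95661919 129.01915799] 157 ((572.9413452148438, 191.73583984375), (68.20254516601562, 118.77619171142578), 69.89995574951172)
small 92.76213774447001 ((699.6187744140625, 79.38297271728516), (49.20421600341797, 87.81818389892578), 62.8162727355957)
peg [ 600.63413522 -186.54153769  188.63447668] 1313.95
tongue end [ 470.21203168 -222.45272573    9.44257347] 1482.839
headcentre [ 600.62297062 -236.61411101  187.98936554] 1314.7858
peg [ 589.41645538 -182.46800804  226.53779906]
```

View pics/crop1.png

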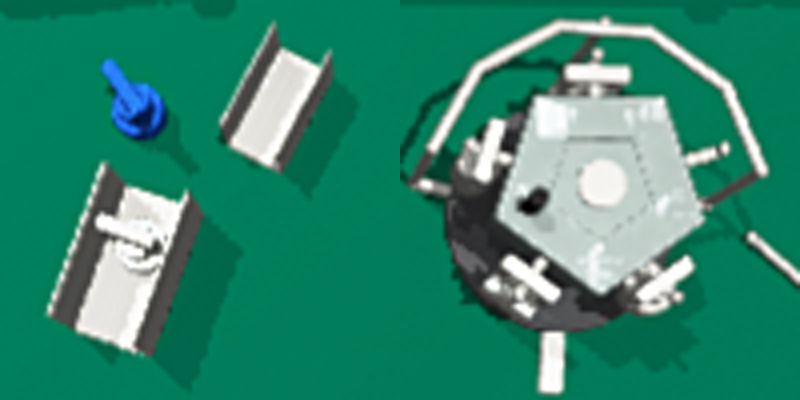

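The left crop confirms it: the horn stands in the larger cradle (fit 68×119 mm against 66×120, tops at about 122 mm), and the other cradle is 49×88 mm. In the right crop the empty hook is at (722,150), opposite the peg at (535,200), so the turret must turn about 100° clockwise. Next I'll fit the axis and take wrist pictures on the way.

Run:
```python
from h import *
from scipy.optimize import least_squares
for n in('top','scene'):
    c=pickle.load(open(n+'.pkl','rb')); P=cloud(c).reshape(-1,3); I=c['image'].reshape(-1,3)
    near=np.hypot(P[:,0]-603,P[:,1]+236)<85
    q=P[near&(P[:,2]>181)&(P[:,2]<194)]; h=cv2.convexHull(q[:,:2].astype(np.float32))
    (cc,r)=cv2.minEnclosingCircle(h); M=cv2.moments(h); print(n,'z',np.median(q[:,2]),'circle',cc,r,'hull centroid',M['m10']/M['m00'],M['m01']/M['m00'],'area',M['m00'])
    # pentagon apothem 62 fit on hull edges
    H=h[:,0]
    def f(p):
        a=p[2]+np.arange(5)*2*np.pi/5; d=(H-p[:2])@np.array([np.cos(a),np.sin(a)]); return d.max(0)-62
    best=min((least_squares(f,[cc[0],cc[1],t],loss='soft_l1') for t in np.radians([0,18,36,54])),key=lambda s:s.cost)
    print('pent',best.x[:2],np.degrees(best.x[2])%72,best.cost)
    pk=near&(P[:,2]>200)&(P[:,2]<250); print('peg pts',pk.sum(),P[pk].mean(0) if pk.any() else '',P[pk,2].max() if pk.any() else '')
    bl=near&(I.max(1)<45)&(P[:,2]>170); print('black',bl.sum(),P[bl][:,:2].mean(0))
c=pickle.load(open('top.pkl','rb'))
print('peg px at z237',pix(c,449-315+0,0,237)*0)
for u,v in[(348.7,187.8),(350,186.5)]: print('peg',pix(c,u,v,237))
for n,(u,v),z in[('tip',(395.5,175.3),181),('tong end',(352.5,235.5),12)]: print(n,pix(c,u,v,z))
bot.move_to([560,-215,420],quat(tool(0.4)))
c=shot('wrist'); pickle.dump(c,open('w1.pkl','wb')); cv2.imwrite('pics/w1.png',c['image']); print(bot.read_state()['clock'],bot.read_state()['joint_positions'],c['T'].round(2).tolist(),c['mount'])
```

```text
top z 185.61841916135677 circle (601.3936767578125, -235.98284912109375) 83.29073333740234 hull centroid 599.8153942800889 -230.5358429883546 area 18029.54970729351
pent [ 601.45456071 -235.96423944] 40.2081331152624 63.10411212515882
peg pts 34 [ 586.09661466 -182.6900422   228.03968949] 239.16607479632103
black 17 [ 584.05634279 -180.63574479]
scene z 187.7565904397435 circle (603.2540893554688, -236.42062377929688) 83.93067932128906 hull centroid 604.346844688619 -230.80574626082037 area 17968.46795680374
pent [ 603.39406673 -236.62430365] 48.094434020462586 63.51209543040616
peg pts 71 [ 592.10449526 -182.77104133  221.32004463] 238.76998715449315
black 8 [ 593.44428196 -181.19342125]
peg px at z237 [0. 0. 0.]
peg [ 583.35331485 -181.19934566  237.        ]
peg [ 586.82038521 -184.72828151  237.        ]
tip [ 626.04997914 -321.54042696  181.        ]
tong end [ 465.44098599 -223.5529744    12.        ]
3.0333 [-4.26565314e-01  3.61989115e-01  1.05568155e+00  7.92108296e-05
  1.72407267e+00 -8.27561789e-01] [[0.92, 0.37, 0.11, 531.99], [0.39, -0.88, -0.26, -147.26], [-0.0, 0.28, -0.96, 543.34], [0.0, 0.0, 0.0, 1.0]] [[ 9.99999956e-01 -2.93550600e-04 -3.71917749e-05  1.90759616e-01]
 [-4.71346067e-05 -2.82117116e-01  9.59379972e-01 -1.23448214e+02]
 [-2.92119002e-04 -9.59379928e-01 -2.82117118e-01  7.28167469e+01]
 [ 0.00000000e+00  0.00000000e+00  0.00000000e+00  1.00000000e+00]]
```

View pics/w1.png

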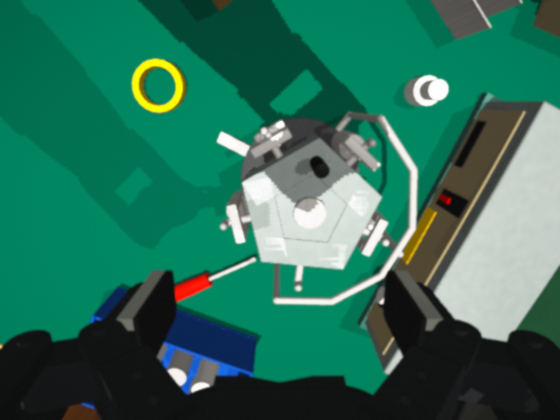

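The wrist view shows the head corners at about (242,178), (325,140), (382,195), (347,268) and (258,263). The peg is at (320,167), the empty hook at (298,280) and the tongue at (233,145).

Run:
```python
from h import *
from scipy.optimize import least_squares
c=pickle.load(open('w1.pkl','rb')); I=c['image']
H=np.array([pix(c,u,v,187)[:2] for u,v in[(242,178),(325,140),(382,195),(347,268),(258,263)]])
print(H.round(1).tolist(),H.mean(0),np.hypot(*(H-H.mean(0)).T))
def f(p): a=p[2]+np.arange(5)*2*np.pi/5; return (p[:2]+76.6*np.c_[np.cos(a),np.sin(a)]-H[::-1] if 0 else 0)
P=cloud(c); near=np.hypot(P[...,0]-603,P[...,1]+236)<90
print('disc',pix(c,310,213),pix(c,310,213,187),'head depth z',np.median(P[near&(abs(P[...,2]-187)<5)][:,2]))
pk=near&(P[...,2]>230); print('peg top pts',pk.sum(),P[pk].mean(0),np.argwhere(pk).mean(0))
pk=near&(P[...,2]>200); print('peg all',pk.sum(),P[pk].mean(0), P[pk].min(0),P[pk].max(0))
print('tip',pix(c,298,287,181),'tongue end',pix(c,217,139,12),pix(c,222,133,12))
k=cv2.resize(I[110:310,210:400],None,fx=3,fy=3,interpolation=cv2.INTER_CUBIC); cv2.imwrite('pics/w1c.png',k)
```

```text
[[524.6, -226.8], [586.0, -159.4], [663.9, -187.0], [666.7, -275.2], [574.7, -307.5]] [ 603.17221142 -231.1972085 ] [78.67508621 73.7799337  75.07490106 77.25952848 81.46723029]
disc [ 602.02238137 -232.16352706  193.37399192] [ 603.29791405 -233.70983844  187.        ] head depth z 186.48510889612712
peg top pts 33807 [ 571.30902753 -197.70585589  469.07188696] [370.05927766 340.57254415]
peg all 33889 [ 571.33551928 -197.66241609  468.45902562] [ 513.01123143 -245.64910784  200.38485271] [ 630.69915177 -173.39838216  496.17581454]
tip [ 628.1463882  -320.10779669  181.        ] tongue end [ 465.80142894 -225.89724153   12.        ] [ 469.54101564 -214.91143665   12.        ]
```

View pics/w1c.png

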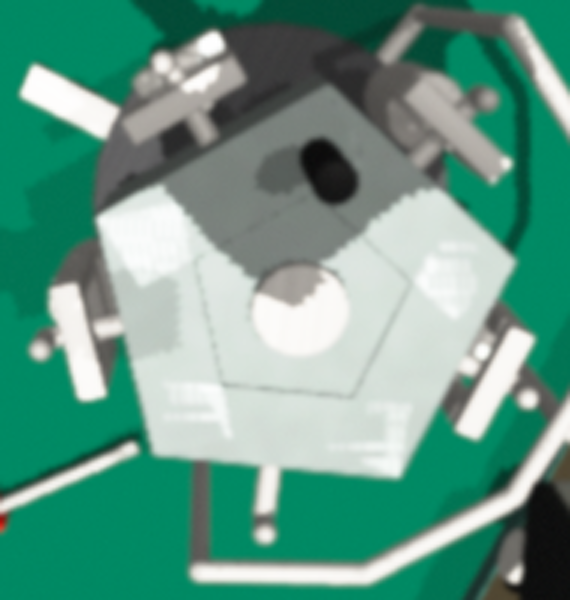

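Run:
```python
from h import *
from scipy.optimize import least_squares
c=pickle.load(open('w1.pkl','rb'))
g=lambda x,y,z: pix(c,210+x/3-.33,110+y/3-.33,z)[:2]
H=np.array([g(*p,187) for p in[(97,215),(325,83),(517,262),(402,477),(155,455)]])
def f(p): a=p[2]-np.arange(5)*2*np.pi/5; return ((p[:2]+p[3]*np.c_[np.cos(a),np.sin(a)])-H).ravel()
s=least_squares(f,[603,-233,np.pi,77]); print('axis',s.x[:2],'R',s.x[3],'res',s.fun.round(1))
ax=s.x[:2]
print('corner0',np.degrees(s.x[2]),'faces at',np.degrees(s.x[2])+36+72*np.arange(5)-360)
pg=g(338,182,237);tp=g(265,535,181);to=(g(33,65,12)+g(20,92,12))/2
for n,p in[('disc',g(299,308,193)),('peg',pg),('tip',tp),('tongue end',to)]:
    d=p-ax; print(n,p,np.hypot(*d),np.degrees(np.arctan2(d[1],d[0])))
d=pg-tp; print('tip->peg',np.hypot(*d),np.degrees(np.arctan2(d[1],d[0])),'axis on line',tp+d*94/146)
t=pickle.load(open('top.pkl','rb'))
g2=lambda x,y,z: pix(t,315+(x-400)/4-.4,138+y/4-.4,z)[:2]
# top-camera check: corners, tongue end
H=np.array([g2(*p,187) for p in[(497,215),(600,295),(703,218),(665,97),(533,97)]])
print('top corners centroid',H.mean(0),'tongue',g2(551,391,12),'peg?',g2(529,208,237))
```

```text
axis [ 602.05066666 -232.06652576] R 76.23117554912773 res [-0.  -0.9  1.   0.6 -0.5  0.7 -0.6 -0.5  0.1  0.1]
corner0 179.1411899594416 faces at [-144.85881004  -72.85881004   -0.85881004   71.14118996  143.14118996]
disc [ 601.17912305 -231.87315941] 0.892736698080509 167.49061464227833
peg [ 587.25150959 -182.23138704] 51.986114503618175 106.53943416627459
tip [ 628.66501514 -321.26956818] 93.08870136190984 -73.3871611067053
tongue end [ 466.2359672  -220.75961656] 136.28455079287644 175.2409595080285
tip->peg 145.0747884898377 106.58653504219946 axis on line [ 602.00152527 -231.75183512]
top corners centroid [ 601.85284499 -232.83335464] tongue [ 465.90953575 -223.09207232] peg? [ 578.5576676  -176.18520547]
```

Both cameras agree: axis at (602,-232), peg radius 52, lip radius 93, tongue at 175.6°. Now I'll turn the rack, gripping the peg tangentially.

Run:
```python
from h import *
ax=np.array([602,-232.]); a0,a1=106.7,-4.4
pose=lambda a,z,da=0:(list(ax+52*np.array([np.cos(np.radians(a)),np.sin(np.radians(a))]))+[z],quat(tool(np.radians(a-90+da))))
bot.move_gripper(45,30)
p,q=pose(a0,275); bot.move_to(p,q)
print('contact',bot.servo_line(pose(a0,215)[0],speed=80,until_force=8))
bot.move_gripper(0,25); s=bot.read_state(); print(s['grip_width'],s['ft_force'],s['ee_pos'])
for a in np.linspace(a0,a1,13)[1:]:
    bot.servo_line(*pose(a,215),speed=70)
s=bot.read_state(); print(s['clock'],s['ft_force'],s['ee_pos'],s['grip_width'])
bot.move_gripper(40); bot.servo_line(pose(a1,285)[0],speed=150)
bot.move_to([560,-215,420],quat(tool(0.4)))
c=shot('wrist'); pickle.dump(c,open('w2.pkl','wb'))
cv2.imwrite('pics/w2c.png',cv2.resize(c['image'][100:310,200:400],None,fx=2.85,fy=2.85,interpolation=cv2.INTER_CUBIC)); print(bot.read_state()['clock'])
```

```text
contact False
13.557929033551064 [-1.98630905  0.86469367  4.24524999] [ 587.12958287 -182.20807455  215.49516669]
9.1333 [16.26485629 -1.42112158  1.59582569] [ 655.06173861 -236.04527151  215.55582627] 12.88893305133481
11.975
```

View pics/w2c.png

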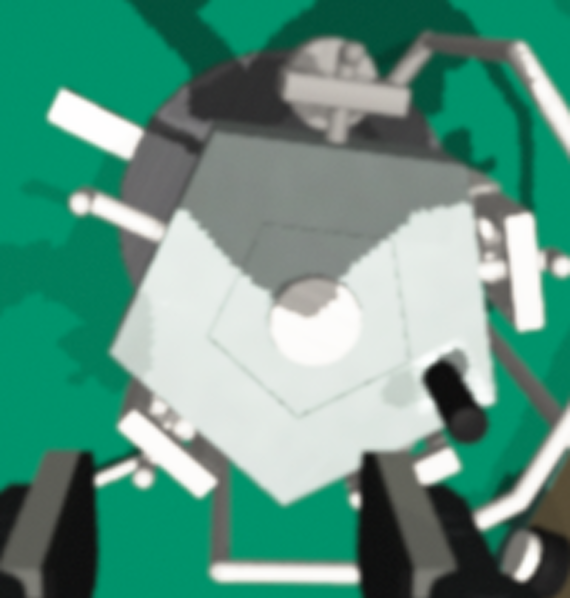

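The hook lip is now at crop (80,203), the peg top at (467,425) and the tongue end at (57,105). I'll check the alignment, then take the wrist picture over the cradle.

Run:
```python
from h import *
c=pickle.load(open('w2.pkl','rb')); k=2.85
g=lambda x,y,z: pix(c,200+x/k-.33,100+y/k-.33,z)[:2]
ax=np.array([602,-232.])
tp,pg,to=g(80,203,181),g(467,425,237),(g(63,90,12)+g(49,120,12))/2
for n,p in[('tip',tp),('peg',pg),('tongue end',to)]:
    d=p-ax; print(n,p,np.hypot(*d),np.degrees(np.arctan2(d[1],d[0])))
d=pg-tp; print('tip->peg',np.hypot(*d),np.degrees(np.arctan2(d[1],d[0])),'axis',tp+d*94/146)
bot.move_to([560,120,420],quat(tool(-.35)))
c=shot('wrist'); pickle.dump(c,open('w3.pkl','wb')); cv2.imwrite('pics/w3.png',c['image']); print(bot.read_state()['clock'],pix(c,280,200))
```

```text
tip [ 508.04224868 -227.43095145] 94.06877929328598 177.21597065811807
peg [ 652.92217209 -234.46285289] 50.98169529466782 -2.7689549908666846
tongue end [ 467.36399249 -221.62636182] 135.03505798908915 175.5940933404953
tip->peg 145.05047344364667 -2.778731076083776 axis [ 601.32110348 -231.95834005]
13.2917 [536.25189862  53.1681368   -0.98336109]
```

View pics/w3.png

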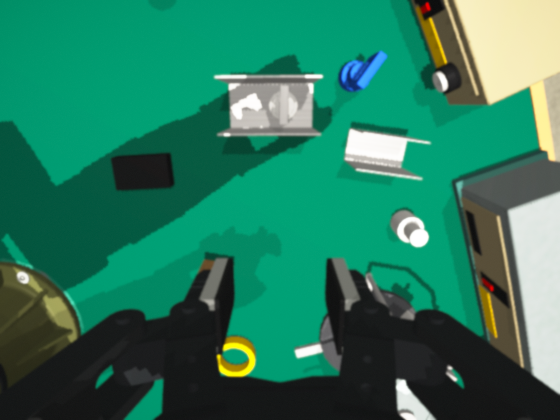

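The rack is aligned: the lip is about 2.7 mm from the pointer, against a 15 mm tolerance. The horn's eye plate is at (284,105), so I'll enlarge that area.

Run:
```python
from h import *
c=pickle.load(open('w3.pkl','rb'))
cv2.imwrite('pics/w3c.png',cv2.resize(c['image'][60:150,205:335],None,fx=6,fy=6,interpolation=cv2.INTER_CUBIC))
```

```text
(no output)
```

View pics/w3c.png

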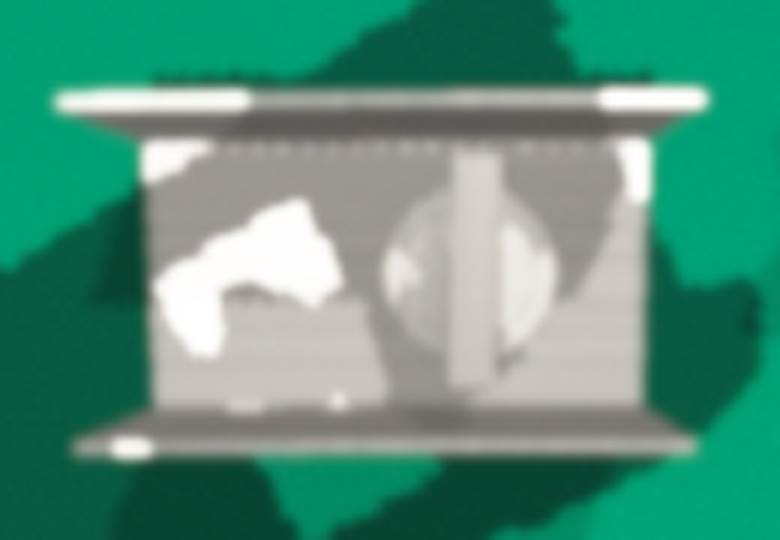

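Run:
```python
from h import *
c=pickle.load(open('w3.pkl','rb'))
g=lambda x,y,z: pix(c,205+x/6-.4,60+y/6-.4,z)[:2]
E=np.array([g(*p,124) for p in[(453,151),(501,151),(498,388),(450,388)]])
ce=E.mean(0); d=(E[3]+E[2]-E[0]-E[1]); print('eye',ce,'len',np.hypot(*d)/2,'thick',np.hypot(*(E[1]-E[0])),'y-axis ang',np.degrees(np.arctan2(d[1],d[0])))
W=np.array([g(*p,122) for p in[(57,101),(708,99),(697,448),(75,448)]]); print('cradle',W.mean(0),np.hypot(*(W[1]-W[0])),np.hypot(*(W[2]-W[1])),[np.degrees(np.arctan2(*(b-a)[::-1])) for a,b in((W[0],W[1]),(W[3],W[2]))])
F=cv2.minEnclosingCircle(np.array([g(*p,38) for p in[(382,270),(557,270),(470,358)]],np.float32)); print('foot',F)
P=cloud(c); q=P[60:150,205:335].reshape(-1,3); m=(np.hypot(*(q[:,:2]-ce).T)<20)&(q[:,2]>100); print('depth eye',m.sum(),q[m].mean(0))
```

```text
eye [589.67367753 187.26577149] len 43.35895512758057 thick 8.933537036081198 y-axis ang -110.64197933636777
cradle [573.07593136 192.3378799 ] 121.31289661376356 64.29048928346742 [np.float64(-19.99544338102144), np.float64(-20.11474686524066)]
foot ((589.4658203125, 187.81915283203125), 19.877275466918945)
depth eye 361 [589.08876378 187.66835132 175.06277289]
```

The eye is 43.4×9 mm at (589.6,187.4), the foot centre agrees, and the cradle measures 121×64 mm at -20°. Now I'll grip the flat faces, lift the horn, and stand it on the open bench with its x along the hook.

Run:
```python
from h import *
e=[589.6,187.4]; y0=np.radians(-20.6); y1=np.radians(-2.8); S=[515,30]
st=lambda n:(lambda s:print(n,round(s['clock'],2),s['ee_pos'].round(1),s['ft_force'].round(1),round(s['grip_width'],1)))(bot.read_state())
bot.move_gripper(50,45)
bot.move_to(e+[190],quat(tool(y0)))
print('hit',bot.servo_line(e+[94],speed=90,until_force=8)); st('down')
bot.move_gripper(0,45); st('grip')
bot.servo_line(e+[97],speed=40); bot.servo_line(e+[240],speed=140); st('lift')
bot.move_to(S+[240],quat(tool(y1)))
bot.servo_line(S+[100],speed=130); bot.servo_line(S+[93],speed=40)
print('touch',bot.servo_line(S+[86],speed=12,until_force=3)); st('placed')
bot.move_gripper(45); bot.dwell(.1); st('open')
bot.servo_line(S+[200],speed=150); bot.dwell(.1)
c=shot('wrist'); pickle.dump(c,open('w4.pkl','wb')); cv2.imwrite('pics/w4.png',c['image']); st('end')
```

```text
hit False
down 15.72 [589.9 187.5  94.7] [ 0.2 -0.3  0.5] 50.2
grip 16.18 [589.9 187.4  94.4] [1.7 0.3 3.1] 8.1
lift 17.6 [589.3 187.3 239. ] [ 0.3  0.2 -4.1] 7.9
touch True
placed 20.25 [515.4  30.   90.3] [ 0.6 -0.4  5. ] 8.1
open 20.79 [514.6  30.   89.5] [-0.3  0.4 -0.1] 45.3
end 21.82 [514.7  30.  199. ] [-0.1  1.  -0.6] 45.1
```

View pics/w4.png

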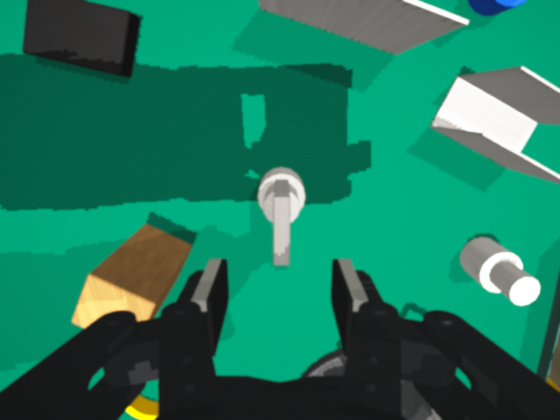

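The horn stands upright; its eye top spans about (282,197) to (282,265). I'll measure it at z=120, regrip by the edges, and lift.

Run:
```python
from h import *
st=lambda n:(lambda s:print(n,round(s['clock'],2),s['ee_pos'].round(1),s['ft_force'].round(1),round(s['grip_width'],1)))(bot.read_state())
c=pickle.load(open('w4.pkl','rb'))
a,b=pix(c,281.5,196,120)[:2],pix(c,281.5,265.5,120)[:2]; m=(a+b)/2; d=b-a
print(a,b,'centre',m,np.hypot(*d),np.degrees(np.arctan2(d[1],d[0])))
S=[515,float(np.clip(m[1],26,34))]; yw=np.radians(-92.8)
bot.move_gripper(74,40)
bot.move_to(S+[200],quat(tool(yw)))
print('hit',bot.servo_line(S+[96],speed=90,until_force=8)); st('down')
bot.move_gripper(0,40); st('grip')
bot.servo_line(S+[110],speed=40); bot.servo_line(S+[230],speed=130); bot.dwell(.1); st('lift')
c=shot('wrist'); pickle.dump(c,open('w5.pkl','wb')); cv2.imwrite('pics/w5.png',c['image'])
```

```text
[516.46584284  52.03137977] [514.36686374   7.77433189] centre [515.41635329  29.90285583] 44.30679406778899 -92.71533238973399
hit False
down 24.93 [515.3  29.9  96.5] [ 0.4 -0.5 -0.8] 73.8
grip 25.3 [515.2  29.7  96.4] [-1.3 -1.9  6. ] 43.4
lift 26.98 [514.7  29.9 229.1] [-0.2  0.7 -4.1] 43.5
```

View pics/w5.png

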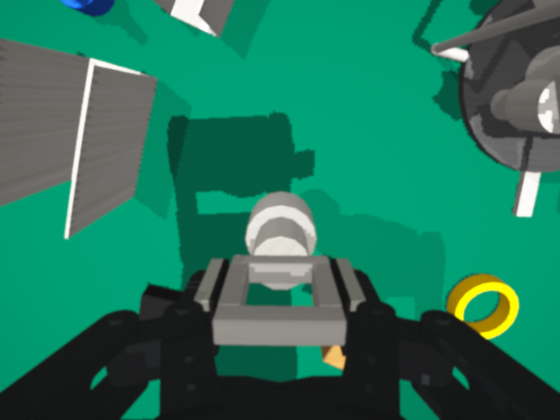

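The horn is held squarely by its edges (43.4 mm). Now I'll move in front of the hook and check the lateral alignment before inserting.

Run:
```python
from h import *
st=lambda n:(lambda s:print(n,round(s['clock'],2),s['ee_pos'].round(1),s['ft_force'].round(1),round(s['grip_width'],1)))(bot.read_state())
t=np.radians(177.2); ax=np.array([602,-232.]); p=lambda r,z:list(ax+r*np.array([np.cos(t),np.sin(t)]))+[z]
q=quat(tool(np.radians(-92.8)))
bot.move_to(p(140,240),q); bot.servo_line(p(140,174),speed=120); bot.dwell(.2); st('front')
c=shot('wrist'); pickle.dump(c,open('w6.pkl','wb')); cv2.imwrite('pics/w6.png',c['image'])
```

```text
front 28.94 [ 462.4 -225.3  174.8] [ 0.  -0.1 -3.2] 43.5
```

View pics/w6.png

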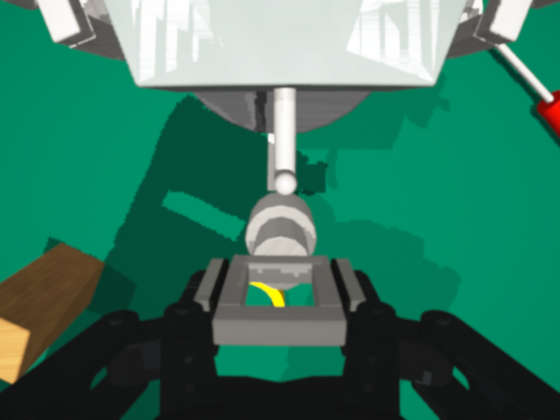

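The lip top is at (285,182), the bar root at (285,92), and the horn centreline at about 281. I'll put numbers on that and use them for the insertion.

Run:
```python
from h import *
c=pickle.load(open('w6.pkl','rb'))
tip,root=pix(c,285.5,182,181)[:2],pix(c,285.5,92,169)[:2]
m=(pix(c,137,86,187)+pix(c,437,86,187))[:2]/2
print('tip',tip,'root',root,'face mid',m,'tool',bot.read_state()['ee_pos'])
d=root-tip; print('dir',np.degrees(np.arctan2(d[1],d[0])), 'horn top front edge',pix(c,214,343,194),pix(c,347,343,194))
```

```text
tip [ 509.4429654  -228.69944036] root [ 538.66503089 -230.19993088] face mid [ 540.18310357 -230.49865626] tool [ 462.35433749 -225.22837794  174.58877946]
dir -2.9394340887889987 horn top front edge [ 456.80423306 -201.41791465  194.        ] [ 454.55497608 -247.39371052  194.        ]
```

Run:
```python
from h import *
st=lambda n:(lambda s:print(n,round(s['clock'],2),s['ee_pos'].round(1),s['ft_force'].round(1),round(s['grip_width'],1)))(bot.read_state())
seat=np.array([522.8,-229.0]); u=np.array([-np.cos(np.radians(2.9)),np.sin(np.radians(2.9))])
p=lambda r,z:list(seat+r*u)+[z]
bot.servo_line(p(60,174),speed=60)
print('hit',bot.servo_line(p(0,174),speed=40,until_force=6)); bot.dwell(.15); st('in')
print('touch1',bot.servo_line(p(0,160),speed=25,until_force=5)); st('low')
print('touch2',bot.servo_line(p(0,150),speed=10,until_force=3)); st('seat')
c=shot('wrist'); pickle.dump(c,open('w7.pkl','wb')); cv2.imwrite('pics/w7.png',c['image'])
```

```text
hit False
in 31.04 [ 522.7 -229.   174. ] [ 0.1 -0.7 -3.9] 43.4
touch1 False
low 31.75 [ 522.9 -229.   160.1] [-0.2  0.1 -3.6] 43.5
touch2 True
seat 32.34 [ 522.8 -229.   155.1] [-0.5 -0.2  4.8] 43.0
```

View pics/w7.png

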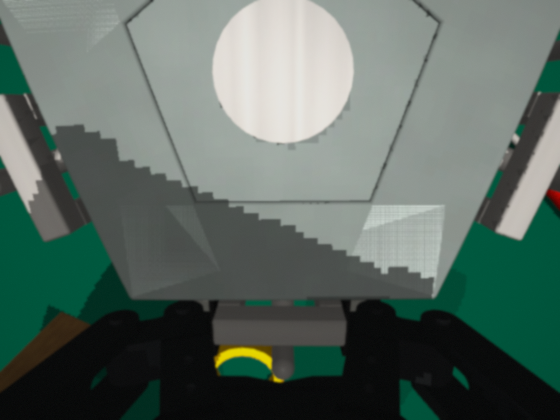

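Contact came at exactly the expected height (155.1), with the eye between the face and the lip, which shows at (284,365). I'll release gently, retreat and check.

Run:
```python
from h import *
st=lambda n:(lambda s:print(n,round(s['clock'],2),s['ee_pos'].round(1),s['ft_force'].round(1),round(s['grip_width'],1)))(bot.read_state())
bot.move_gripper(58); bot.dwell(.3); st('open')
bot.servo_line([522.8,-229,270],speed=80)
bot.move_to([440,-225,400],quat(tool(np.radians(-92.8)))); bot.dwell(.8)
c=shot('wrist'); pickle.dump(c,open('w8.pkl','wb')); cv2.imwrite('pics/w8.png',c['image'])
d=shot('scene'); a=c['image'][0:300,130:430]; b=d['image'][165:265,145:245]
cv2.imwrite('pics/end.png',np.hstack([cv2.resize(a,(400,400)),cv2.resize(b,(400,400),interpolation=cv2.INTER_CUBIC)])); st('end')
```

```text
open 32.98 [ 522.4 -228.8  154.1] [ 0.2 -0.4 -1. ] 58.2
end 36.15 [ 440. -225.  400.] [-0.1  0.1  0.3] 57.8
```

The viewing limit is reached, so I'll check by depth.

Run:
```python
from h import *
a=np.radians(177.2); 
for n,c in(('w8',pickle.load(open('w8.pkl','rb'))),('top',shot('top')),('scene',shot('scene'))):
    P=cloud(c).reshape(-1,3); q=P[:,:2]-[602,-232]; r=q@[np.cos(a),np.sin(a)]; l=q@[-np.sin(a),np.cos(a)]
    m=(r>68)&(r<91)&(abs(l)<32)&(P[:,2]>172)&(P[:,2]<186)
    if m.sum(): print(n,m.sum(),'eye r',np.percentile(r[m],[2,50,98]).round(1),'l',np.percentile(l[m],[2,50,98]).round(1),'z',np.percentile(P[m,2],[10,50,90]).round(1))
    pt=P[m]; 
    if m.sum()>10: print('  long axis',cv2.minAreaRect(pt[:,:2].astype(np.float32)))
    f=(r>50)&(r<115)&(abs(l)<30)&(P[:,2]>50)&(P[:,2]<100); print('  foot',f.sum(),r[f].mean().round(1) if f.any() else '',l[f].mean().round(1) if f.any() else '')
    k=(r>-60)&(r<-44)&(abs(l)<30)&(P[:,2]>205)&(P[:,2]<245); print('  peg',k.sum(),P[k].mean(0).round(1) if k.any() else '')
    k=(r>90)&(r<100)&(abs(l)<12)&(P[:,2]>172)&(P[:,2]<190); print('  lip',k.sum(),P[k].mean(0).round(1) if k.any() else '', r[k].mean() if k.any() else '', l[k].mean() if k.any() else '')
```

```text
w8 552 eye r [74.7 79.2 84.5] l [-21.9  -0.1  19.9] z [177.3 178.6 179.6]
  long axis ((519.4100952148438, -226.9083251953125), (43.73287582397461, 16.201770782470703), 87.19187927246094)
  foot 245 81.4 1.3
  peg 0 
  lip 60 [ 507.6 -228.2  179.5] 94.45692832050567 0.8443241708819579
top 59 eye r [74.5 79.2 83.9] l [-20.9   0.9  20. ] z [173.7 176.9 180.4]
  long axis ((522.6118774414062, -227.601318359375), (41.50703048706055, 8.842338562011719), 89.43846130371094)
  foot 63 85.0 -4.5
  peg 28 [ 652.5 -232.6  227.3]
  lip 8 [ 507.3 -229.5  178.1] 94.7231237064878 2.150384193858702
scene 27 eye r [71. 78. 86.] l [-22.    1.3  21.1] z [178.4 180.1 181.5]
  long axis ((523.1493530273438, -227.3345947265625), (45.4808349609375, 16.48426055908203), 89.44541931152344)
  foot 31 71.6 -13.0
  peg 49 [ 657.8 -234.4  223.9]
  lip 6 [ 509.2 -229.6  178.1] 92.83650885033131 2.11514673978342
```

```bash
python3 -c "
from rig import bot
bot.finish_job(); print(bot.read_state()['clock'])"
```

```text
the job is handed in; nothing more can be done
the job is handed in; nothing more can be done
```

The horn is hanging on the empty hook at the pointer, and I handed the job in shortly after 36 s on the robot's clock; no verdict was reported.

I turned the rack about 110° by its crank peg and lifted the horn out of its cradle by the flat faces of its eye. I then stood it on the open bench, let go, took it again by the edges (43.4 mm read, 44 expected) and hung it on the hook. Contact came at the expected height, with about an 8 N change at the wrist.

**Last checks, from camera depth after letting go:**
- **Eye position:** 79 mm from the axis (80 wanted) and within about 1 mm sideways. Its top is at 178.6 mm (179 wanted).
- **Horn upright:** the wrist camera put the foot under the eye to within 2 mm. The two fixed cameras put it 5 mm or more off, but they see few points there.
- **Pointer:** the lip is about 3–5 mm from it, with 15 mm allowed. The hook stopped about 1.6° past the tongue when I released the peg.
- **Not checked:** the last close-up could not be viewed because the picture limit was reached, so the end state rests on depth numbers only. I did not re-measure the bystanders, but no unexpected contact force showed in any reading I took.

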